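Stack a grinding-wheel pack on the gauge post and close the gauge jaw on it

TASK

Build the grinder's wheel pack on the upright post of the gauge fixture: thread on the steel flange first, then the green grinding wheel, then the brass bush, each one pushed fully home flat on what is below it before the next. Then slide the gauge jaw by its red thumb piece until it presses on the rim of the wheel, and leave it there touching the wheel. Leave the oil bottle, the screw jar, the grease tin and the screwdriver where they are.

Things in the scene. Friction and masses are not known exactly. Their poses are not given: they have to be found in the camera images.
- fixture: Gauge fixture fixed to the bench (place and yaw vary). Grey base plate 84 mm (x), y = -150 to +85 mm in its own frame, 12 mm high. Origin on the bench under the post axis; z up. Boss (34 mm dia) up to z = 24 mm carries the post. A dial pillar, 34 mm dia, top at z = 69 mm, stands at y = +70 mm. On the -y side the gauge jaw slides along y towards the post; the +-x sides are free for fingers
- post_foot (a point): Foot of the post: centre of the boss's top face (diameter 34 mm), where the flange seats; axes as the fixture, z up
- post_tip (a point): Top of the steel post, on its axis, 55 mm above post_foot. The post is 20 mm in diameter, straight for 49 mm above post_foot, then tapers to 10 mm in diameter at this tip
- slide (a joint): Travel of the gauge jaw in m: 0 fully back (jaw face 71 mm from the post axis), growing as the jaw moves towards the post (fixture +y); about 0.040 when it touches a wheel on the post; stop at 0.046. Moves with about 2 N of friction and stays where it is left. It starts between 0 and 0.022
- jaw_face (a point): Middle of the flat contact face of the moving gauge jaw (the face looks to fixture +y), 41 mm above the bench. The jaw's steel nose is 28 mm wide (x), 14 mm long (y), from z = 27 to 48 mm; axes as the fixture
- thumb_top (a point): Centre of the top of the red thumb piece: 16 mm wide (fixture x), 26 mm long (fixture y), 34 mm tall from the slide at z = 27 mm to z = 61 mm above the bench; it is 54 mm behind the jaw face
- flange: Steel flange ring: outer diameter 46 mm, bore 22.5 mm, 12 mm high. Lies flat on the bench at the start. Origin: centre of its underside, z along its axis
- wheel: Green grinding wheel, a ring: outer diameter 62 mm, bore 22.5 mm, 16 mm high. Lies flat on the bench. Origin: centre of its underside, z along its axis
- bush: Brass bush, a ring: outer diameter 34 mm, bore 22.5 mm, 20 mm high. Stands flat on the bench. Origin: centre of its underside, z along its axis
- oil: Yellow oil bottle with a red cap, 42 mm in diameter, 100 mm tall, standing upright; origin at the centre of its underside. Bystander
- screwjar: Amber screw jar with a steel lid, 52 mm in diameter, 60 mm tall, standing upright; origin at the centre of its underside. Bystander
- can: Blue grease tin with a white top, 48 mm in diameter, 45 mm tall, standing upright; origin at the centre of its underside. Bystander
- driver: Screwdriver with an orange handle, 170 mm long, lying along its x axis beyond the fixture, under 35 mm high. Bystander
Mind the look-alikes: they are no part of the job. What is meant by the wheel is not black, and is the smaller of those in its own colour.

How it is judged:
On the way, in this order (a step that is already met when the one before it is completed fails the run):
1. the steel flange is on the post, flat on the boss (z of flange in the frame of post_foot between -0.003 and 0.0025 m and horizontal distance between flange and post_foot below 0.0035 m and angle between the z axis of flange and the z axis of post_foot, either way round below 0.06 rad), for 0.2 s.
2. the green wheel is on the post, flat on the flange (all of step 1 and z of wheel in the frame of post_foot between 0.009 and 0.0145 m and horizontal distance between wheel and post_foot below 0.0035 m and angle between the z axis of wheel and the z axis of post_foot, either way round below 0.06 rad), for 0.2 s.
3. the brass bush is on the post, flat on the wheel (all of step 2 and z of bush in the frame of post_foot between 0.025 and 0.0305 m and horizontal distance between bush and post_foot below 0.0035 m and angle between the z axis of bush and the z axis of post_foot, either way round below 0.06 rad), for 0.2 s.
4. the gauge jaw presses on the wheel's rim with more than 2 N (horizontal distance between jaw_face and wheel below 0.033 m and contact force between slide and wheel above 2 N), for 0.1 s.
At the end, for the whole second after the job is handed in: Flange, wheel and bush are on the post in that order from below, each within 2.5 mm of fully home in height, within 3.5 mm of the post axis and within 0.06 rad of square to it, at rest; the jaw face is left within 2 mm of the wheel's rim (all of step 3 and horizontal distance between jaw_face and wheel below 0.033 m and linear speed of each of flange, wheel, bush below 0.02 m/s); the robot touches nothing.
It fails at once if the oil bottle is shifted more than 30 mm or tipped over (distance of oil from where it was at the start of the episode above 0.03 m or angle between oil's own z axis and vertical above 0.5 rad).
It fails at once if the screw jar is shifted more than 30 mm or tipped over (distance of screwjar from where it was at the start of the episode above 0.03 m or angle between screwjar's own z axis and vertical above 0.5 rad).
It fails at once if the grease tin is shifted more than 30 mm or tipped over (distance of can from where it was at the start of the episode above 0.03 m or angle between can's own z axis and vertical above 0.5 rad).
It fails at once if the screwdriver is shifted more than 30 mm (distance of driver from where it was at the start of the episode above 0.03 m).
It also fails if it takes over 72 s, if anything falls off the work surface, if the arm or the gripper's body presses on something with over 40 N, if the wrist force passes 120 N, or if a joint passes its speed limit or range.

ROBOT

A 6-joint arm with a two-finger parallel gripper is mounted at the origin on the work surface. World frame = base frame: x ahead of the robot, y to its left, z up, the work surface at z = 0. Lengths are in m, angles in rad, forces in N, time in s.
With the tool pointing down it reaches from about 0.275 to 0.825 m from the base axis. Payload 5.2 kg.
Tool frame: the origin (TCP) lies at the very end of the fingers, on their centre line; the grasp point (between the pads) lies 19 mm behind it; z points along the fingers, y is the line along which they close (so a half turn about z gives the same grasp; the last joint's range is limited). The gripper opens to 93 mm and grips with 3 to 60 N. Pads are 15 mm wide; open, the fingers measure 128 mm over their backs; the gripper's body (75 mm by 188 mm) begins 65 mm behind the grasp point.
Start: joints at [0.937, 0.259, 1.535, -0, 1.348, -0.203], TCP at [0.23, 0.5, 0.219] pointing down, gripper open.
Joint ranges: [-3.14, 3.14], [-0.91, 2.08], [0.19, 2.58], [-1.22, 4.36], [0.22, 2.71], [-3.12, 3.12]. Speed limits (rad/s): [2.57, 2.57, 3.14, 3.14, 3.14, 3.14].

INTERFACE

Orientations are given as a unit quaternion [x, y, z, w].
In Python, from plant import get_obs, vision, finish_job gives the robot as it stands.
- The arm moves only by the tool carry_out, never from a script. Its argument "commands" is one flat list of numbers, 7 for each row, row after row: the finger opening in m, from 0 to 0.093, then the shift along the tool's x, y, z in m, then the turn, a rotation vector about the tool's x, y, z in rad. A call has 1 to 10 rows; each row is the pose to reach, as a shift and turn from the pose commanded when the call began, along the tool's axes at that moment; what a row does not reach only later rows make up. A row lasts 1/8 s, in which the tool goes at most 62.5 mm and 10.7 degrees, less where a joint would pass 70% of its speed; a pose out of reach is approached as far as the arm can. A call with a gripper value outside its range is refused whole. The fingers move at their own pace and stop on an object; "squeeze" is the grip in N (left out, the last holds). Time passes only in rows, so rows that repeat a pose let the fingers close. It gives the time, the measured TCP pose, the force, the opening and the grip force at its end, in the units of the state.
- get_obs(): the state, without advancing time (a new reading comes with each control period).
- vision.capture(name): name is "side" or "top" or "wrist"; returns the picture (384x512x3 uint8, red, green, blue); there is no depth.
- vision.camera_info(name): a dict with "fx", "fy", "cx", "cy" (pixels), "pose" (4x4, takes a point from camera to world coordinates); the wrist camera has in their place "mount" (4x4, takes a point from camera to tool coordinates, whose origin is the TCP and whose axes are the flange's). Camera axes: x right, y down, z forward; pixel columns grow to the right and rows downward; lengths in m; the calibration is good to about 2 mm. A picture is of the moment at which its call begins: read the wrist's pose just before it. camera_info takes no time and is no camera call.
- finish_job(): hands the job in; it is judged then, once.
Trained networks look in the newest picture that a camera, given by its name, has taken for a name from the list of things; names that differ only in an ending like _2 or _b are one class to them, and where a whole thing is asked for, a point or a joint stands for the part that bears it (a point fixed in the world has none). Each returns a list of dicts, best first, with "confidence" (0 to 1); they miss things now and then, are a little off and sometimes report something else, mostly with a low value. They report only what shows in the picture. A call takes as long as a camera call. They do not tell look-alikes from the thing itself.
- vision.look_for(camera, query): "xy" ([column, row] in pixels, amid what is visible of it).
- vision.cut_out(camera, query): "region" (384x512 bool, what is visible of it) and "xy" ([column, row] in pixels, amid what is visible of it).
- vision.tip_of(camera, query): "xy" ([column, row] in pixels: a listed point, or the origin of a listed thing).
The state is a dict: "clock": time; "joints": joint angles; "joint_vel": joint speeds; "joint_torque": joint torques, N m; "ee_pos": TCP position; "orientation": TCP orientation; "force": force on the tool from outside, world axes, zero at the start; "torque": the same for the moment, N m; "gripper_width": finger opening in m; "finger_force": force on a finger pad.
Only numpy, scipy, OpenCV 4.12 (cv2) and the standard library are available. Lean on these libraries where they do the work, as an engineer would, in place of code of your own. Each camera call takes 0.05 s, during which the arm holds its last target. There are 200 camera calls.

## Working session

There is one attempt and no reset: what is moved stays moved. The work goes in short steps, Python scripts to look and compute and a tool call to move; the robot and the scene stay as the last step left them, time stands still between calls to the robot, and variables do not carry over. Pictures are saved under pics/ and viewed, at most 10 in all, crops included, and the job is handed in when it is done.

Besides the shell and the picture viewer there is one more tool, called after ">>>" as a command line: name --argument value ..., lists and objects as JSON in quotes. carry_out: Moves the arm, as the interface text tells. Its arguments: {"type":"object","properties":{"commands":{"type":"array","items":{"type":"number"}},"squeeze":{"type":"number"}},"required":["commands"]}

```bash
mkdir -p pics; ls
python3 - <<'E'
from plant import get_obs, vision
import cv2,numpy as np
o=get_obs();print(o['clock'],o['ee_pos'],o['orientation'],o['gripper_width'])
for c in['side','top']:
    im=vision.capture(c);cv2.imwrite(f'pics/{c}0.png',im[:,:,::-1])
    i=vision.camera_info(c);print(c,i['fx'],i['fy'],i['cx'],i['cy'],np.round(i['pose'],4).tolist())
    for q in['fixture','flange','wheel','bush','oil','screwjar','can','driver','slide']:
        print(q,[(np.round(d['xy']).tolist(),round(d['confidence'],2)) for d in vision.look_for(c,q)])
    for q in['post_foot','post_tip','jaw_face','thumb_top']:
        print('tip',q,[(np.round(d['xy'],1).tolist(),round(d['confidence'],2)) for d in vision.tip_of(c,q)])
i=vision.camera_info('wrist');print({k:np.round(v,4).tolist() for k,v in i.items()})
E
```

```text
pics
0.0 [0.22933521 0.49931856 0.21784155] [ 2.13718402e-01  9.76894909e-01 -8.08448877e-04 -3.58272971e-04] 0.09309789753227486
side 466.5957082160113 466.5957082160113 244.85578850306632 198.0983627873464 [[0.7364, -0.3496, 0.5792, -0.306], [-0.6765, -0.3669, 0.6386, -0.8665], [-0.0107, -0.8621, -0.5067, 0.7754], [0.0, 0.0, 0.0, 1.0]]
fixture [([266.0, 214.0], 0.83)]
flange [([203.0, 176.0], 0.49)]
wheel [([140.0, 199.0], 0.61), ([215.0, 196.0], 0.59), ([183.0, 191.0], 0.56)]
bush []
oil [([166.0, 167.0], 0.53)]
screwjar [([348.0, 239.0], 0.96), ([339.0, 283.0], 0.73)]
can [([293.0, 253.0], 0.77), ([342.0, 282.0], 0.38)]
driver [([246.0, 172.0], 0.57)]
slide [([284.0, 215.0], 0.94)]
tip post_foot [([249.0, 179.2], 0.57)]
tip post_tip [([261.9, 190.2], 0.56)]
tip jaw_face [([274.5, 208.9], 0.82)]
tip thumb_top [([272.3, 204.1], 0.67), ([283.0, 210.7], 0.64)]
top 474.7126421278631 474.7126421278631 257.16961775109473 191.6878942228351 [[0.0201, -0.9802, 0.1969, 0.2759], [-0.9996, -0.024, -0.0178, 0.0363], [0.0222, -0.1964, -0.9803, 1.2476], [0.0, 0.0, 0.0, 1.0]]
fixture [([268.0, 180.0], 0.58)]
flange [([140.0, 167.0], 0.52)]
wheel [([141.0, 266.0], 0.98), ([152.0, 220.0], 0.59), ([191.0, 194.0], 0.55)]
bush [([401.0, 224.0], 0.59)]
oil [([101.0, 206.0], 0.7)]
screwjar [([374.0, 166.0], 0.66)]
can [([348.0, 220.0], 0.72)]
driver [([183.0, 129.0], 0.92), ([270.0, 182.0], 0.74)]
slide [([294.0, 181.0], 0.6)]
tip post_foot [([254.8, 177.0], 0.76), ([348.1, 222.4], 0.33)]
tip post_tip [([256.1, 170.1], 0.86)]
tip jaw_face [([279.7, 177.3], 0.79)]
tip thumb_top [([302.7, 182.0], 0.84)]
{'fx': 306.3306, 'fy': 306.3306, 'cx': 255.116, 'cy': 185.9025, 'mount': [[0.0006, -0.9617, -0.2741, 0.0757], [1.0, 0.0009, -0.0009, -0.0004], [0.0011, -0.2741, 0.9617, -0.166], [0.0, 0.0, 0.0, 1.0]]}
```

Run:
```python
import cv2
a=cv2.imread('pics/top0.png')[100:300,70:430];cv2.imwrite('pics/a.png',cv2.resize(a,None,fx=2.2,fy=2.2,interpolation=cv2.INTER_CUBIC))
a=cv2.imread('pics/side0.png')[120:340,80:420];cv2.imwrite('pics/b.png',cv2.resize(a,None,fx=2.3,fy=2.3,interpolation=cv2.INTER_CUBIC))
```

```text
(no output)
```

View pics/a.png

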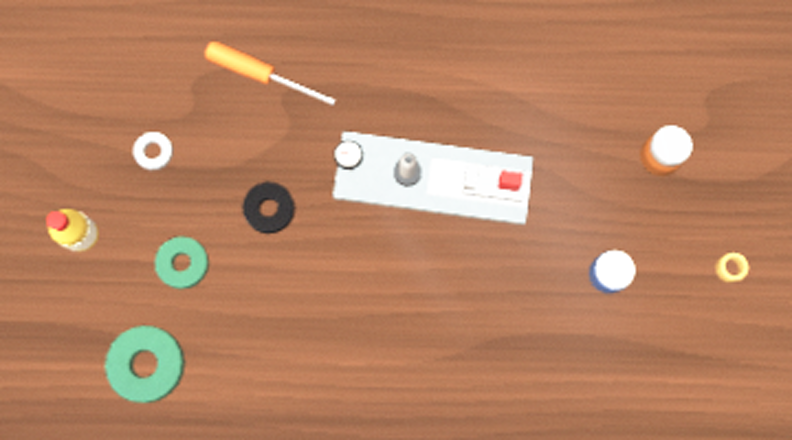

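View pics/b.png

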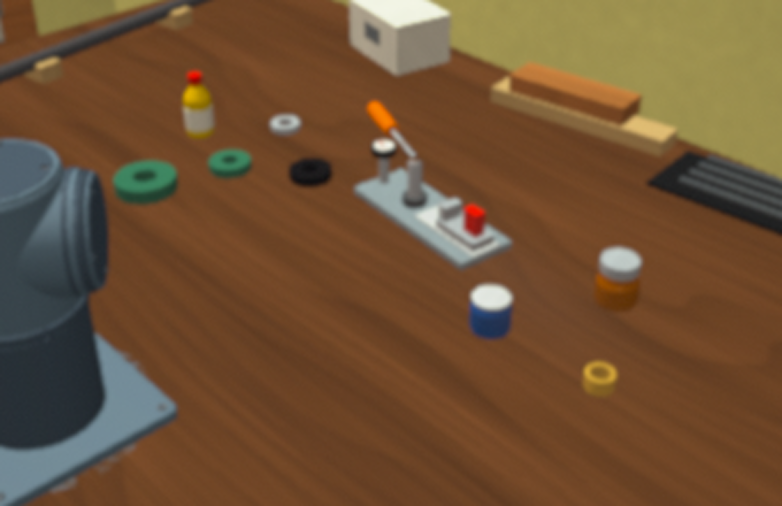

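Top crop: flange at (152,150), small green wheel at (181,262), black and big green look-alikes at (268,208) and (144,364), bush at (733,267), and post at (406,168). The side view agrees. Next I measure positions from both cameras.

```bash
cat > h.py <<'E'
import numpy as np,cv2
from scipy.spatial.transform import Rotation as R
from plant import get_obs,vision
def cam(c):
    i=vision.camera_info(c)
    if c=='wrist':
        o=get_obs();T=np.eye(4);T[:3,:3]=R.from_quat(o['orientation']).as_matrix();T[:3,3]=o['ee_pos'];P=T@np.array(i['mount'])
    else: P=np.array(i['pose'])
    return i,P
def ray(c,px,cp=None):
    i,P=cp or cam(c)
    d=P[:3,:3]@np.array([(px[0]-i['cx'])/i['fx'],(px[1]-i['cy'])/i['fy'],1]);return P[:3,3],d
def atz(c,px,z,cp=None):
    p,d=ray(c,px,cp);return p+d*(z-p[2])/d[2]
def proj(c,X,cp=None):
    i,P=cp or cam(c);q=P[:3,:3].T@(np.asarray(X,float)-P[:3,3]);return np.array([i['fx']*q[0]/q[2]+i['cx'],i['fy']*q[1]/q[2]+i['cy']])
def blobs(mask,amin=15):
    n,l,s,c=cv2.connectedComponentsWithStats(mask.astype(np.uint8));return [(l==k,s[k,4],c[k]) for k in range(1,n) if s[k,4]>=amin]
E
python3 - <<'E'
from h import *
im=cv2.cvtColor(cv2.imread('pics/top0.png'),cv2.COLOR_BGR2HSV).astype(int);H,S,V=im[...,0],im[...,1],im[...,2]
M={'green':(abs(H-75)<20)&(S>80),'brass':(abs(H-24)<6)&(S>90)&(V>150),'white':(S<50)&(V>170),'red':((H<5)|(H>174))&(S>180)&(V>120)}
for k,m in M.items():
    for b,a,c in blobs(m):
        cn,_=cv2.findContours(b.astype(np.uint8),cv2.RETR_EXTERNAL,cv2.CHAIN_APPROX_NONE)
        e=cv2.minEnclosingCircle(cn[0]);print(k,a,c.round(1),'circ',np.round(e[0],1),round(e[1],1),'z.012',atz('top',e[0],.012)[:2].round(4))
for n,z in[('post_tip',.079),('post_foot',.024),('jaw_face',.041),('thumb_top',.061)]:
    for c,px in {'post_tip':[('top',(256.1,170.1)),('side',(261.9,190.2))],'post_foot':[('top',(254.8,177))],'jaw_face':[('top',(279.7,177.3)),('side',(274.5,208.9))],'thumb_top':[('top',(302.7,182)),('side',(283,210.7))]}[n]:
        print(n,c,atz(c,px,z).round(4))
for n,px in[('oil',(104,206)),('can',(348,221)),('jar',(374,166))]: print(n,atz('top',px,.045).round(3))
E
```

```text
green 342 [152.  218.9] circ [152. 219.] 11.4 z.012 [0.4446 0.2871]
green 777 [135.2 265.2] circ [135.3 265.2] 17.3 z.012 [0.3244 0.3221]
brass 15307 [285.7  15.7] circ [255.5  19.5] 256.2 z.012 [1.0267 0.0288]
brass 16 [215.8  45.6] circ [216.5  45.5] 4.5 z.012 [0.9422 0.1372]
brass 29 [249.   49.4] circ [250.   49.5] 10.0 z.012 [0.933  0.0424]
brass 35 [219.4  52.7] circ [221.4  53.5] 9.7 z.012 [0.9182 0.1226]
brass 192 [177.7 127.7] circ [177.9 127.7] 15.0 z.012 [0.6962 0.233 ]
brass 159 [102.4 203.6] circ [100.4 202.8] 8.7 z.012 [0.4844 0.4244]
brass 27 [398.5 222.5] circ [401.9 221. ] 6.3 z.012 [ 0.4545 -0.3699]
brass 24 [404.3 219.6] circ [403. 221.] 4.5 z.012 [ 0.4546 -0.3728]
white 3305 [110.3  45.9] circ [110.5  46.5] 41.2 z.012 [0.9297 0.434 ]
white 347 [295.5  44.4] circ [293.7  44.8] 14.3 z.012 [ 0.9515 -0.0811]
white 111 [412.1  40.5] circ [412.   40.5] 16.1 z.012 [ 0.9757 -0.4198]
white 145 [206.5  54.2] circ [207.5  54. ] 9.6 z.012 [0.9155 0.1615]
white 27 [256.  56.] circ [256.  56.] 13.0 z.012 [0.9137 0.025 ]
white 121 [415.5  58.1] circ [415.  58.] 16.1 z.012 [ 0.92
[... 418 characters left out ...]
  -0.2291]
white 81 [ 13.8 298. ] circ [ 13.5 298. ] 15.7 z.012 [0.2366 0.6208]
white 340 [  5.6 311.6] circ [  2. 312.] 16.1 z.012 [0.202  0.6451]
white 1763 [257.9 369.9] circ [258.5 373. ] 42.7 z.012 [0.0682 0.0015]
white 19 [  2.  381.8] circ [  3. 381.] 3.6 z.012 [0.0396 0.6224]
red 17 [417.   71.1] circ [417.   71.5] 8.0 z.012 [ 0.8807 -0.4298]
post_tip top [0.5664 0.0189 0.079 ]
post_tip side [0.5595 0.0104 0.079 ]
post_foot top [0.5612 0.0212 0.024 ]
jaw_face top [ 0.558  -0.0436  0.041 ]
jaw_face side [ 0.5546 -0.0488  0.041 ]
thumb_top top [ 0.5425 -0.1015  0.061 ]
thumb_top side [ 0.5419 -0.0948  0.061 ]
oil [0.471 0.404 0.045]
can [ 0.447 -0.22   0.045]
jar [ 0.594 -0.291  0.045]
```

>>> carry_out --commands '[0.093,-0.06,-0.001,0,0,0,0.18,0.093,-0.12,-0.002,0,0,0,0.36,0.093,-0.18,-0.003,0,0,0,0.54,0.093,-0.24,-0.004,0,0,0,0.72,0.093,-0.3,-0.005,0,0,0,0.9,0.093,-0.35,-0.006,0,0,0,1.08,0.093,-0.39,-0.007,0.04,0,0,1.25,0.093,-0.39,-0.007,0.1,0,0,1.25,0.093,-0.39,-0.007,0.1,0,0,1.25,0.093,-0.39,-0.007,0.1,0,0,1.25]' --squeeze 40

```text
clock: 2.65
ee_pos: [0.5817, 0.3312, 0.1206]
orientation: [0.745, 0.667, 0.001, 0.0]
force: [0.6, -0.3, 1.3]
gripper_width: 0.0929
finger_force: 0.0
```

```bash
cat > w.py <<'E'
from h import *
import sys
def look(name,kind,z):
    cp=cam('wrist');o=get_obs();im=vision.capture('wrist');cv2.imwrite(f'pics/{name}.png',im[:,:,::-1])
    h=cv2.cvtColor(im,cv2.COLOR_RGB2HSV).astype(int);H,S,V=h[...,0],h[...,1],h[...,2]
    m={'white':(S<50)&(V>130),'green':(abs(H-75)<20)&(S>80),'brass':(abs(H-24)<6)&(S>110)&(V>120),'red':((H<5)|(H>174))&(S>150)&(V>90)}[kind]
    Rm=R.from_quat(o['orientation']).as_matrix()
    print('clock',o['clock'],'ee',np.round(o['ee_pos'],4),'toolx',Rm[:,0].round(4),'tooly',Rm[:,1].round(4),'w',o['gripper_width'])
    for b,a,c in blobs(m,300):
        cn,_=cv2.findContours(b.astype(np.uint8),cv2.RETR_EXTERNAL,cv2.CHAIN_APPROX_NONE);cn=max(cn,key=len)
        if len(cn)<6: continue
        W=np.array([atz('wrist',p[0],z,cp) for p in cn])[:,:2].astype(np.float32)
        e,r=cv2.minEnclosingCircle(W);el=cv2.fitEllipse(W*1000)
        print(kind,a,c.round(),'circ',np.round(e,4),round(r*1000,1),'ell',np.round(el[0],1),np.round(el[1],1),'dtool',(Rm.T@(np.r_[el[0][0]/1000,el[0][1]/1000,0]-o['ee_pos'])).round(4))
if __name__=='__main__': look(sys.argv[1],sys.argv[2],float(sys.argv[3]))
E
python3 w.py f1 white .012
```

```text
clock 2.65 ee [0.5817 0.3312 0.1206] toolx [0.1091 0.994  0.001 ] tooly [ 0.994  -0.1091  0.0017] w 0.09294058463357861
white 1513 [256. 182.] circ [0.5826 0.3313] 23.3 ell [582.7 331.2] [45.2 45.7] dtool [-0.      0.0008  0.1206]
white 1550 [133. 253.] circ [0.4516 0.2752] 51.0 ell [449.8 269.1] [ 24.4 100. ] dtool [-0.0763 -0.1245  0.1203]
white 1454 [376. 254.] circ [0.6964 0.2485] 51.0 ell [697.6 240.5] [ 22.7 102.4] dtool [-0.0777  0.1249  0.1207]
white 9216 [256. 303.] circ [0.5674 0.1962] 202.6 ell [574.7 192.9] [ 70.6 363.2] dtool [-0.1384  0.0079  0.1205]
```

View pics/f1.png

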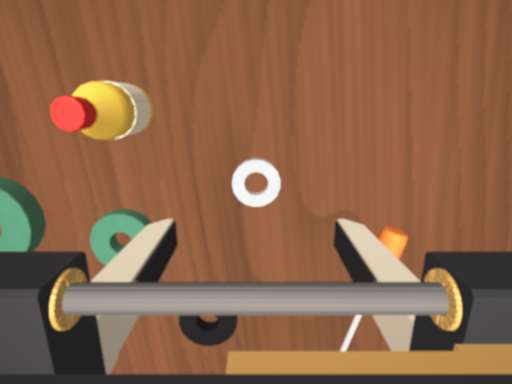

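The flange is centred at pixel (256,182) with the fingers straddling it. Descending to grip.

>>> carry_out --commands '[0.093,0,0.001,0.06,0,0,0,0.093,0,0.001,0.105,0,0,0,0.093,0,0.001,0.117,0,0,0,0.093,0,0.001,0.117,0,0,0,0.03,0,0.001,0.117,0,0,0,0.03,0,0.001,0.117,0,0,0,0.03,0,0.001,0.117,0,0,0,0.03,0,0.001,0.117,0,0,0,0.03,0,0.001,0.117,0,0,0,0.03,0,0.001,0.117,0,0,0]' --squeeze 30

```text
clock: 3.95
ee_pos: [0.5821, 0.3304, 0.0017]
orientation: [0.745, 0.667, -0.0, 0.0]
force: [-0.2, -0.1, 1.1]
gripper_width: 0.0453
finger_force: 30.0
```

>>> carry_out --commands '[0.03,0,0.001,-0.06,0,0,0,0.03,0,0.001,-0.12,0,0,0,0.03,-0.05,0.003,-0.155,0,0,0,0.03,-0.11,0.006,-0.155,0,0,0,0.03,-0.17,0.009,-0.155,0,0,0,0.03,-0.23,0.011,-0.155,0,0,0,0.03,-0.29,0.013,-0.155,0,0,0,0.03,-0.34,0.015,-0.155,0,0,0,0.03,-0.375,0.016,-0.155,0,0,0,0.03,-0.375,0.016,-0.155,0,0,0]'

```text
clock: 5.2
ee_pos: [0.5565, -0.0465, 0.1563]
orientation: [0.746, 0.666, -0.0, -0.0]
force: [0.8, 1.6, -1.4]
gripper_width: 0.045
finger_force: 30.0
```

```bash
python3 w.py p1 red .061
python3 - <<'E'
from h import *
o=get_obs();Rm=R.from_quat(o['orientation']).as_matrix()
for n,z in[('post_tip',.079),('post_foot',.024),('jaw_face',.041),('thumb_top',.061)]:
    for d in vision.tip_of('wrist',n):
        X=atz('wrist',d['xy'],z);print(n,np.round(d['xy'],1),round(d['confidence'],2),X.round(4),(Rm.T@(X-o['ee_pos'])).round(4))
E
```

```text
clock 5.2 ee [ 0.5565 -0.0465  0.1563] toolx [ 1.136e-01  9.935e-01 -4.000e-04] tooly [ 9.935e-01 -1.136e-01 -6.000e-04] w 0.045014129752799226
red 370 [253. 235.] circ [ 0.5499 -0.0926] 14.0 ell [549.2 -92.9] [13.8 31.6] dtool [-0.0468 -0.0019  0.1563]
post_tip [250.  105.8] 0.66 [0.5606 0.0262 0.079 ] [ 0.0712 -0.0039  0.0774]
post_foot [253. 108.] 0.74 [0.5621 0.0234 0.024 ] [ 0.0685 -0.0021  0.1324]
jaw_face [252.7 181.7] 0.71 [ 0.5545 -0.0434  0.041 ] [ 0.0013 -0.0021  0.1154]
thumb_top [254.1 239.3] 0.75 [ 0.5505 -0.0935  0.061 ] [-0.0489 -0.0004  0.0953]
```

View pics/p1.png

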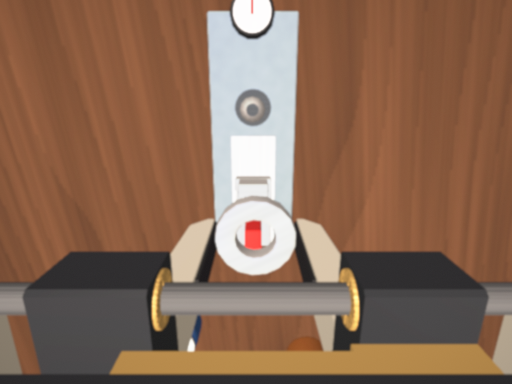

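Post/boss shows at about (252,107), the plate edges are symmetric so yaw is aligned, and the held flange is at (256,235). Fitting circles.

```bash
cat > fit.py <<'E'
from h import *
import sys
def post(im,cp,o,c0):
    Rm=R.from_quat(o['orientation']).as_matrix();g=cv2.cvtColor(im,cv2.COLOR_RGB2GRAY);x0,y0=int(c0[0])-26,int(c0[1])-26
    c=g[max(y0,0):y0+52,x0:x0+52];t,_=cv2.threshold(c,0,255,cv2.THRESH_OTSU)
    b=max(blobs(c<t),key=lambda q:q[1]);cn,_=cv2.findContours(b[0].astype(np.uint8),cv2.RETR_EXTERNAL,cv2.CHAIN_APPROX_NONE)
    e=cv2.fitEllipse(max(cn,key=len));px=np.array(e[0])+[x0,max(y0,0)];X=atz('wrist',px,.024,cp)
    print('boss px',px.round(1),np.round(e[1],1),X.round(4),'tool',(Rm.T@(X-o['ee_pos'])).round(4));return X
E
python3 - <<'E'
from fit import *
im=cv2.imread('pics/p1.png')[:,:,::-1].copy();o=get_obs();cp=cam('wrist');Rm=R.from_quat(o['orientation']).as_matrix()
X=post(im,cp,o,(252,107));print(proj('wrist',[*X[:2],.079],cp),proj('wrist',[*X[:2],.024],cp))
g=cv2.cvtColor(im,cv2.COLOR_RGB2GRAY);print(g[104:114:1,240:268:2])
h=cv2.cvtColor(im,cv2.COLOR_RGB2HSV).astype(int);m=(h[...,1]<25)&(h[...,2]>150);m[:192]=0;m[276:]=0;m[:,:212]=0;m[:,300:]=0
b=max(blobs(m),key=lambda q:q[1]);cn,_=cv2.findContours(b[0].astype(np.uint8),cv2.RETR_EXTERNAL,cv2.CHAIN_APPROX_NONE)
zt=o['ee_pos'][2]-.0017+.012
W=np.array([atz('wrist',p[0],zt,cp) for p in max(cn,key=len)]);T=(W-o['ee_pos'])@Rm;print('flange tool',cv2.minEnclosingCircle((T[:,:2]*1000).astype(np.float32)),cv2.fitEllipse((T[:,:2]*1000).astype(np.float32)))
E
```

```text
boss px [252.6 107.1] [34.9 36. ] [0.5619 0.0247 0.024 ] tool [ 0.0676 -0.0022  0.1325]
[251.93465849 109.09944862] [252.6222477  107.08936691]
[[137 184 209 222 205 166 148 158 189 187 161 134 119 118]
 [143 188 214 219 171 132 124 130 164 184 164 137 120 119]
 [147 191 217 208 142 121 120 121 140 172 167 140 121 121]
 [152 192 216 193 125 118 119 118 126 161 167 142 122 119]
 [155 195 216 182 119 117 117 117 119 152 164 142 122 117]
 [155 194 215 174 118 118 118 117 118 146 161 140 122 117]
 [151 188 213 173 119 119 120 120 120 144 159 138 120 120]
 [145 179 205 178 121 120 121 120 121 146 156 136 120 120]
 [137 170 197 182 124 119 118 119 122 147 152 133 119 119]
 [130 162 188 185 132 118 117 117 126 148 146 130 117 117]]
flange tool ((7.580904006958008, -0.7079359292984009), 28.993144989013672) ((5.708026885986328, -0.13061347603797913), (47.26805114746094, 53.619102478027344), 81.60869598388672)
```

>>> carry_out --commands '[0.03,0.035,-0.002,0,0,0,0,0.03,0.0665,-0.002,0.02,0,0,0,0.03,0.0665,-0.002,0.05,0,0,0,0.03,0.0665,-0.002,0.07,0,0,0,0.03,0.0665,-0.002,0.078,0,0,0,0.03,0.0665,-0.002,0.083,0,0,0,0.03,0.0665,-0.002,0.083,0,0,0]'

```text
clock: 6.32
ee_pos: [0.5622, 0.022, 0.0739]
orientation: [0.745, 0.667, -0.0, 0.0]
force: [-1.1, -2.1, -1.8]
gripper_width: 0.0453
finger_force: 30.0
```

>>> carry_out --commands '[0.03,0,0,0.008,0,0,0,0.03,0,0,0.016,0,0,0,0.03,0,0,0.024,0,0,0,0.03,0,0,0.024,0,0,0]'

```text
clock: 6.82
ee_pos: [0.5619, 0.0219, 0.0487]
orientation: [0.745, 0.667, -0.0, -0.0]
force: [-1.0, -5.4, -4.1]
gripper_width: 0.0447
finger_force: 30.0
```

>>> carry_out --commands '[0.03,-0.0012,0,0.004,0,0,0,0.03,-0.0012,0,0.012,0,0,0,0.03,-0.0012,0,0.019,0,0,0,0.03,-0.0012,0,0.0225,0,0,0,0.03,-0.0012,0,0.0235,0,0,0,0.03,-0.0012,0,0.0235,0,0,0]'

```text
clock: 7.58
ee_pos: [0.5622, 0.0211, 0.0262]
orientation: [0.745, 0.667, 0.0, 0.0]
force: [-0.9, -0.5, -1.3]
gripper_width: 0.0453
finger_force: 30.0
```

>>> carry_out --commands '[0.03,0,0,0.0015,0,0,0,0.03,0,0,0.0015,0,0,0,0.093,0,0,0.0015,0,0,0,0.093,0,0,0.0015,0,0,0,0.093,0,0,0.0015,0,0,0,0.093,0,0,-0.05,0,0,0,0.093,0,0,-0.1,0,0,0,0.093,0,0,-0.14,0,0,0,0.093,0,0,-0.14,0,0,0]'

```text
clock: 8.7
ee_pos: [0.5644, 0.0207, 0.1698]
orientation: [0.745, 0.667, 0.002, 0.003]
force: [0.2, -0.3, -0.4]
gripper_width: 0.0929
finger_force: 0.0
```

Run:
```python
from fit import *
o=get_obs();cp=cam('wrist');im=vision.capture('wrist');cv2.imwrite('pics/p2.png',im[:,:,::-1]);Rm=R.from_quat(o['orientation']).as_matrix()
print(o['ee_pos'].round(4) if hasattr(o['ee_pos'],'round') else o['ee_pos'])
for z in(.024,.036,.079): print(proj('wrist',[.5622,.0211,z],cp))
im2=cv2.resize(im[150:290,170:340],None,fx=4,fy=4,interpolation=cv2.INTER_CUBIC);cv2.imwrite('pics/p2c.png',im2[:,:,::-1])
```

```text
[0.5644 0.0207 0.1698]
[251.76032931 173.23741355]
[251.70779344 176.05012575]
[251.4823761  188.11871895]
```

View pics/p2c.png

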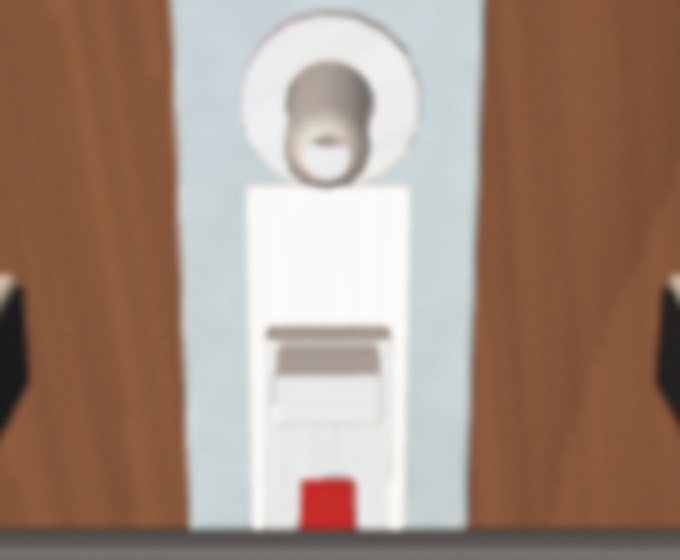

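Flange is seated: centre (252.5,175) against a predicted (251.7,176). Going to the wheel.

>>> carry_out --commands '[0.093,0.05,-0.029,0,0,0,0,0.093,0.1,-0.058,0,0,0,0,0.093,0.15,-0.087,0,0,0,0,0.093,0.2,-0.116,0.02,0,0,0,0.093,0.25,-0.145,0.05,0,0,0,0.093,0.252,-0.147,0.05,0,0,0,0.093,0.252,-0.147,0.05,0,0,0,0.093,0.252,-0.147,0.05,0,0,0]'

```text
clock: 9.75
ee_pos: [0.4446, 0.2866, 0.1164]
orientation: [0.745, 0.667, 0.0, 0.0]
force: [0.1, 0.5, 0.2]
gripper_width: 0.0927
finger_force: 0.0
```

```bash
python3 w.py g1 green .016
```

```text
clock 9.75 ee [0.4446 0.2866 0.1164] toolx [ 1.112e-01  9.938e-01 -1.000e-04] tooly [ 9.938e-01 -1.112e-01  7.000e-04] w 0.09272525948791303
green 7191 [116. 161.] circ [0.3256 0.3202] 46.6 ell [325.3 320.5] [86.2 92.3] dtool [ 0.0204 -0.1224  0.1163]
green 2875 [257. 183.] circ [0.446  0.2878] 30.4 ell [446.3 287.7] [58.3 59.8] dtool [0.0013 0.0015 0.1164]
```

>>> carry_out --commands '[0.093,0.001,0.0015,0.06,0,0,0,0.093,0.001,0.0015,0.1,0,0,0,0.093,0.001,0.0015,0.112,0,0,0,0.093,0.001,0.0015,0.112,0,0,0,0.045,0.001,0.0015,0.112,0,0,0,0.045,0.001,0.0015,0.112,0,0,0,0.045,0.001,0.0015,0.112,0,0,0,0.045,0.001,0.0015,0.112,0,0,0,0.045,0.001,0.0015,0.112,0,0,0]' --squeeze 30

```text
clock: 10.92
ee_pos: [0.4456, 0.2888, 0.0048]
orientation: [0.745, 0.667, 0.001, 0.0]
force: [-0.2, -0.9, 6.3]
gripper_width: 0.0612
finger_force: 30.0
```

>>> carry_out --commands '[0.045,0,0,-0.06,0,0,0,0.045,0,0,-0.12,0,0,0,0.045,-0.05,0.029,-0.125,0,0,0,0.045,-0.1,0.058,-0.125,0,0,0,0.045,-0.15,0.087,-0.125,0,0,0,0.045,-0.2,0.116,-0.125,0,0,0,0.045,-0.24,0.139,-0.125,0,0,0,0.045,-0.252,0.1457,-0.125,0,0,0,0.045,-0.252,0.1457,-0.125,0,0,0,0.045,-0.252,0.1457,-0.125,0,0,0]'

```text
clock: 12.18
ee_pos: [0.5614, 0.0235, 0.1289]
orientation: [0.745, 0.668, -0.0, -0.001]
force: [0.5, -0.1, -1.4]
gripper_width: 0.0613
finger_force: 30.0
```

>>> carry_out --commands '[0.045,-0.0005,0.001,0.03,0,0,0,0.045,-0.0005,0.001,0.042,0,0,0,0.045,-0.0005,0.001,0.048,0,0,0,0.045,-0.0005,0.001,0.054,0,0,0,0.045,-0.0005,0.001,0.058,0,0,0,0.045,-0.0005,0.001,0.058,0,0,0]'

```text
clock: 12.92
ee_pos: [0.5629, 0.0217, 0.071]
orientation: [0.745, 0.667, -0.0, -0.0]
force: [-1.3, 1.1, -2.4]
gripper_width: 0.0615
finger_force: 30.0
```

Low forces; underside is at about 0.066. Continuing to home (TCP about 0.0408).

>>> carry_out --commands '[0.045,0,0,0.008,0,0,0,0.045,0,0,0.016,0,0,0,0.045,0,0,0.023,0,0,0,0.045,0,0,0.027,0,0,0,0.045,0,0,0.027,0,0,0]'

```text
clock: 13.55
ee_pos: [0.5628, 0.0216, 0.0434]
orientation: [0.745, 0.667, -0.0, -0.001]
force: [-2.4, 3.8, -3.1]
gripper_width: 0.0613
finger_force: 30.0
```

>>> carry_out --commands '[0.045,0.0007,-0.0005,0.001,0,0,0,0.045,0.0007,-0.0005,0.0025,0,0,0,0.045,0.0007,-0.0005,0.0035,0,0,0,0.045,0.0007,-0.0005,0.0045,0,0,0,0.045,0.0007,-0.0005,0.0045,0,0,0]'

```text
clock: 14.18
ee_pos: [0.5632, 0.0221, 0.0408]
orientation: [0.745, 0.667, 0.0, 0.0]
force: [-4.5, 1.7, 7.7]
gripper_width: 0.0615
finger_force: 30.0
```

>>> carry_out --commands '[0.045,0,-0.0008,0,0,0,0,0.093,0,-0.0008,0,0,0,0,0.093,0,-0.0008,0,0,0,0,0.093,0,-0.0008,0,0,0,0,0.093,0,-0.0008,-0.05,0,0,0,0.093,0,-0.0008,-0.1,0,0,0,0.093,0,-0.0008,-0.125,0,0,0,0.093,0,-0.0008,-0.125,0,0,0]'

```text
clock: 15.18
ee_pos: [0.5637, 0.0219, 0.1668]
orientation: [0.745, 0.667, 0.002, 0.002]
force: [-0.2, 0.8, 0.1]
gripper_width: 0.0929
finger_force: 0.0
```

```bash
python3 w.py p3 green .052
```

```text
clock 15.175 ee [0.5637 0.0219 0.1668] toolx [ 1.098e-01  9.940e-01 -4.000e-04] tooly [ 0.9939 -0.1098  0.0052] w 0.09285670250766591
green 2342 [254. 180.] circ [0.563  0.0215] 30.0 ell [563.1  21.4] [57.9 58.9] dtool [-0.0006 -0.0014  0.1668]
```

>>> carry_out --commands '[0.093,-0.06,-0.01,0,0,0,0,0.093,-0.12,-0.02,0,0,0,0,0.093,-0.18,-0.03,0,0,0,0,0.093,-0.24,-0.04,0,0,0,0,0.093,-0.3,-0.05,0,0,0,0,0.093,-0.36,-0.06,0.02,0,0,0,0.093,-0.4,-0.0635,0.045,0,0,0,0.093,-0.4,-0.0635,0.045,0,0,0,0.093,-0.4,-0.0635,0.045,0,0,0]'

```text
clock: 16.35
ee_pos: [0.4545, -0.3671, 0.1181]
orientation: [0.745, 0.667, 0.0, -0.002]
force: [-0.1, 0.2, -0.3]
gripper_width: 0.0933
finger_force: 0.0
```

```bash
python3 w.py b1 brass .02
```

```text
clock 16.35 ee [ 0.4545 -0.3671  0.1181] toolx [0.1103 0.9939 0.0026] tooly [ 0.9939 -0.1102 -0.0021] w 0.09328371286406101
```

View pics/b1.png

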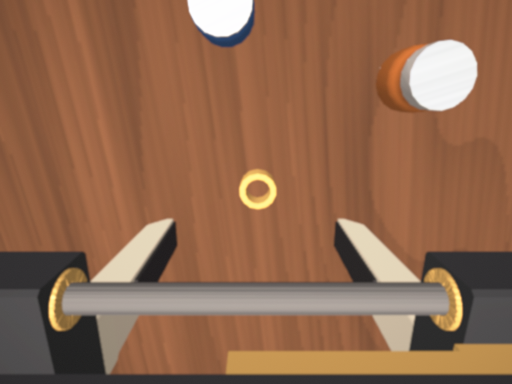

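The bush's top ring is centred at (258,190) between the fingers, and the wheel is seated at (0.563,0.0214). Gripping the bush.

>>> carry_out --commands '[0.093,-0.003,0.002,0.06,0,0,0,0.093,-0.003,0.002,0.1,0,0,0,0.093,-0.003,0.002,0.113,0,0,0,0.093,-0.003,0.002,0.113,0,0,0,0.02,-0.003,0.002,0.113,0,0,0,0.02,-0.003,0.002,0.113,0,0,0,0.02,-0.003,0.002,0.113,0,0,0,0.02,-0.003,0.002,0.113,0,0,0,0.02,-0.003,0.002,0.113,0,0,0,0.02,-0.003,0.002,0.113,0,0,0]' --squeeze 30

```text
clock: 17.65
ee_pos: [0.4566, -0.3715, 0.0066]
orientation: [0.745, 0.667, -0.0, -0.0]
force: [0.2, 0.3, -0.5]
gripper_width: 0.0379
finger_force: 0.0
```

>>> carry_out --commands '[0.02,0,0,0,0,0,0,0.02,0,0,0,0,0,0,0.02,0,0,0,0,0,0]'

```text
clock: 18.02
ee_pos: [0.4566, -0.3715, 0.0066]
orientation: [0.745, 0.667, -0.0, -0.0]
force: [-0.4, 0.2, -1.0]
gripper_width: 0.0325
finger_force: 30.0
```

>>> carry_out --commands '[0.02,0,0,-0.06,0,0,0,0.02,0,0,-0.12,0,0,0,0.02,0.055,0.008,-0.14,0,0,0,0.02,0.115,0.017,-0.14,0,0,0,0.02,0.175,0.027,-0.14,0,0,0,0.02,0.235,0.036,-0.14,0,0,0,0.02,0.295,0.046,-0.14,0,0,0,0.02,0.355,0.055,-0.14,0,0,0,0.02,0.4015,0.0625,-0.14,0,0,0,0.02,0.4015,0.0625,-0.14,0,0,0]'

```text
clock: 19.27
ee_pos: [0.563, 0.024, 0.1464]
orientation: [0.743, 0.669, 0.0, -0.0]
force: [-0.4, 0.5, -0.2]
gripper_width: 0.0325
finger_force: 30.0
```

>>> carry_out --commands '[0.02,0,0,0,0,0,0,0.02,0,0,0,0,0,0]'

```text
clock: 19.52
ee_pos: [0.5626, 0.0193, 0.1465]
orientation: [0.745, 0.667, -0.0, -0.0]
force: [0.4, 0.6, -1.6]
gripper_width: 0.0324
finger_force: 30.0
```

Run:
```python
from h import *
o=get_obs();cp=cam('wrist');im=vision.capture('wrist');p=np.array(o['ee_pos']);print(p)
Rm=R.from_quat(o['orientation']).as_matrix();print(Rm[:,:2])
for n,x in(('held top c',[0,0,-.0134]),('+x',[.017,0,-.0134]),('-x',[-.017,0,-.0134]),):
    print(n,((proj('wrist',p+Rm@np.array(x),cp)-[170,120])*4).round())
print('post tip',((proj('wrist',[.563,.0217,.079],cp)-[170,120])*4).round(),'wheel c',((proj('wrist',[.563,.0217,.052],cp)-[170,120])*4).round())
cv2.imwrite('pics/b2.png',cv2.resize(im[120:270,170:340],None,fx=4,fy=4,interpolation=cv2.INTER_CUBIC)[:,:,::-1])
```

```text
[0.56263374 0.0193427  0.14654889]
[[ 1.11372748e-01  9.93778635e-01]
 [ 9.93778643e-01 -1.11372863e-01]
 [-3.46709557e-04 -3.32617538e-04]]
held top c [337. 489.]
+x [337. 373.]
-x [337. 599.]
post tip [340. 295.] wheel c [340. 258.]
```

View pics/b2.png

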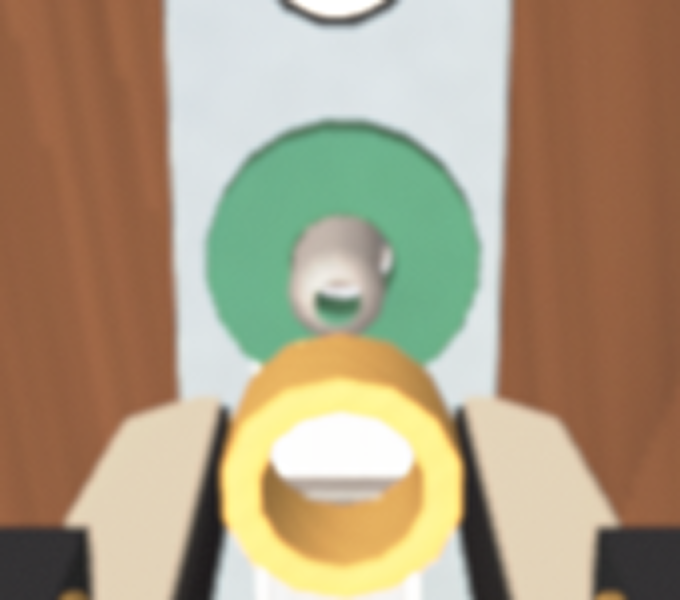

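Held bush ring centre is (342,488), against a predicted (337,489); the post tip is at (340,303). Both are as expected, so descending.

>>> carry_out --commands '[0.02,0.0018,0,0.03,0,0,0,0.02,0.0018,0,0.054,0,0,0,0.02,0.0018,0,0.062,0,0,0,0.02,0.0018,0,0.068,0,0,0,0.02,0.0018,0,0.073,0,0,0,0.02,0.0018,0,0.073,0,0,0]'

```text
clock: 20.32
ee_pos: [0.5628, 0.0222, 0.0737]
orientation: [0.745, 0.667, -0.0, -0.0]
force: [-1.4, -0.7, -2.1]
gripper_width: 0.0325
finger_force: 30.0
```

>>> carry_out --commands '[0.02,0,0,0.006,0,0,0,0.02,0,0,0.011,0,0,0,0.02,0,0,0.014,0,0,0,0.02,0,0,0.0155,0,0,0,0.02,0,0,0.016,0,0,0,0.02,0,0,0.016,0,0,0]'

```text
clock: 21.08
ee_pos: [0.5627, 0.0223, 0.0585]
orientation: [0.745, 0.667, -0.0, 0.0]
force: [-6.0, -3.1, 8.6]
gripper_width: 0.0326
finger_force: 30.0
```

>>> carry_out --commands '[0.02,0,-0.0008,0,0,0,0,0.093,0,-0.0008,0,0,0,0,0.093,0,-0.0008,0,0,0,0,0.093,0,-0.0008,0,0,0,0,0.093,0,-0.0008,0,0,0,0,0.093,0,-0.0008,-0.05,0,0,0,0.093,0,-0.0008,-0.1,0,0,0,0.093,-0.06,-0.0008,-0.1,0,0,0,0.093,-0.12,-0.0008,-0.1,0,0,0,0.06,-0.12,-0.0008,-0.1,0,0,0]'

```text
clock: 22.32
ee_pos: [0.549, -0.1006, 0.1578]
orientation: [0.747, 0.665, -0.0, 0.001]
force: [-0.9, 0.1, 1.0]
gripper_width: 0.0874
finger_force: 0.0
```

>>> carry_out --commands '[0.06,0,0,0,0,0,0,0.06,0,0,0,0,0,0]'

```text
clock: 22.58
ee_pos: [0.5491, -0.0953, 0.1575]
orientation: [0.744, 0.668, 0.0, -0.0]
force: [-0.1, -0.1, -1.0]
gripper_width: 0.0677
finger_force: 0.0
```

```bash
python3 w.py t1 red .061
```

```text
clock 22.575 ee [ 0.5491 -0.0953  0.1575] toolx [1.083e-01 9.941e-01 5.000e-04] tooly [ 9.941e-01 -1.083e-01 -4.000e-04] w 0.06768487514667539
red 534 [254. 189.] circ [ 0.548  -0.0979] 16.7 ell [548.4 -98.5] [14.8 38. ] dtool [-0.0033 -0.0004  0.1575]
```

View pics/t1.png

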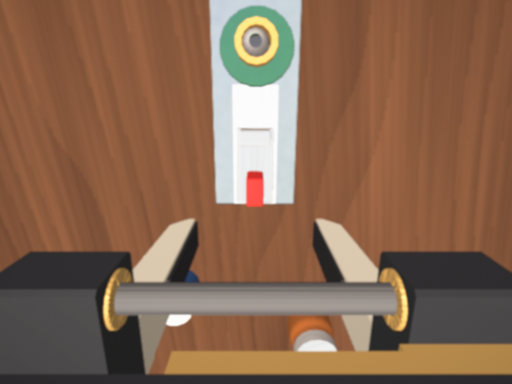

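>>> carry_out --commands '[0.06,-0.003,0,0.06,0,0,0,0.06,-0.003,0,0.105,0,0,0,0.06,-0.003,0,0.115,0,0,0,0.06,-0.003,0,0.115,0,0,0,0.0,-0.003,0,0.115,0,0,0,0.0,-0.003,0,0.115,0,0,0,0.0,-0.003,0,0.115,0,0,0,0.0,-0.003,0,0.115,0,0,0,0.0,-0.003,0,0.115,0,0,0,0.0,-0.003,0,0.115,0,0,0]' --squeeze 25

```text
clock: 23.88
ee_pos: [0.5481, -0.0997, 0.0428]
orientation: [0.745, 0.667, -0.0, -0.001]
force: [-3.4, -0.2, 5.2]
gripper_width: 0.0158
finger_force: 25.0
```

>>> carry_out --commands '[0.0,0,0,0,0,0,0,0.0,0.01,0,0,0,0,0,0.0,0.02,0,0,0,0,0,0.0,0.028,0,0,0,0,0,0.0,0.032,0,0,0,0,0,0.0,0.032,0,0,0,0,0]'

```text
clock: 24.62
ee_pos: [0.5517, -0.0675, 0.0428]
orientation: [0.745, 0.667, -0.0, -0.001]
force: [-4.2, 1.6, 5.7]
gripper_width: 0.0156
finger_force: 25.0
```

>>> carry_out --commands '[0.0,0.001,0,0,0,0,0,0.0,0.002,0,0,0,0,0,0.0,0.003,0,0,0,0,0,0.0,0.004,0,0,0,0,0,0.0,0.004,0,0,0,0,0]'

```text
clock: 25.25
ee_pos: [0.5522, -0.0641, 0.0428]
orientation: [0.745, 0.667, -0.0, -0.0]
force: [-3.6, -1.3, 5.9]
gripper_width: 0.0159
finger_force: 25.0
```

>>> carry_out --commands '[0.0,0.001,0,0,0,0,0,0.0,0.002,0,0,0,0,0,0.0,0.002,0,0,0,0,0]'

```text
clock: 25.62
ee_pos: [0.5523, -0.0624, 0.0428]
orientation: [0.745, 0.667, -0.001, -0.0]
force: [-4.6, -2.2, 5.2]
gripper_width: 0.0158
finger_force: 25.0
```

>>> carry_out --commands '[0.0,0.001,0,0,0,0,0,0.0,0.002,0,0,0,0,0,0.0,0.002,0,0,0,0,0]'

```text
clock: 26.0
ee_pos: [0.5524, -0.0613, 0.0427]
orientation: [0.745, 0.667, -0.001, 0.0]
force: [-4.9, -6.1, 4.6]
gripper_width: 0.0161
finger_force: 25.0
```

>>> carry_out --commands '[0.0,0.001,0,0,0,0,0,0.0,0.002,0,0,0,0,0,0.0,0.002,0,0,0,0,0]'

```text
clock: 26.38
ee_pos: [0.5525, -0.061, 0.0428]
orientation: [0.745, 0.667, -0.002, 0.001]
force: [-7.5, -11.9, 4.8]
gripper_width: 0.0159
finger_force: 25.0
```

>>> carry_out --commands '[0.0,0,0,0,0,0,0,0.0,0,0,0,0,0,0,0.05,0,0,0,0,0,0,0.05,0,0,0,0,0,0,0.05,0,0,0,0,0,0,0.05,0,0,-0.05,0,0,0,0.05,0,0,-0.1,0,0,0,0.05,0,0,-0.12,0,0,0,0.05,0,0,-0.12,0,0,0,0.05,0,0,-0.12,0,0,0]'

```text
clock: 27.62
ee_pos: [0.5527, -0.0576, 0.1614]
orientation: [0.745, 0.667, -0.0, -0.001]
force: [0.8, 0.2, -1.3]
gripper_width: 0.0498
finger_force: 0.0
```

```bash
python3 w.py e1 green .052
python3 - <<'E'
import cv2
cv2.imwrite('pics/e1c.png',cv2.resize(cv2.imread('pics/e1.png')[20:220,160:350],None,fx=3,fy=3,interpolation=cv2.INTER_CUBIC))
E
```

```text
clock 27.625 ee [ 0.5527 -0.0576  0.1614] toolx [1.096e-01 9.940e-01 5.000e-04] tooly [ 0.994  -0.1096 -0.0019] w 0.04979595346413636
green 2220 [256.  92.] circ [0.5623 0.0217] 29.7 ell [562.3  21.9] [58.1 58.2] dtool [0.0799 0.0012 0.1614]
```

View pics/e1c.png

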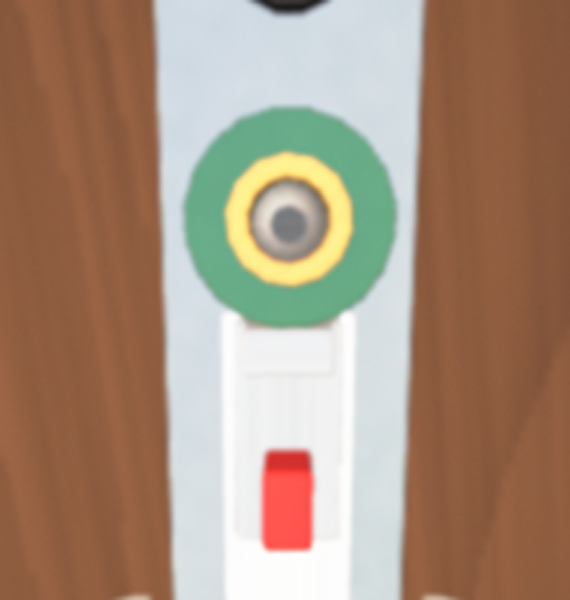

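The stack is seated, with wheel and bush concentric at about (290,217). The jaw nose touches the wheel rim at about (290,325), and the gripper is clear. Handing in.

```bash
python3 -c "
from plant import finish_job
print(finish_job())"
```

```text
the job is handed in; nothing more can be done
None
```

I handed the job in at about 28 s: flange, green wheel and brass bush are home on the post, the gauge jaw touches the wheel rim (pressed at about 12 N before I let go), and I kept the arm clear of the bystanders; no verdict came back.

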